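Show what refills the salt cellar

TASK

The salt cellar is to be topped up, so show me what goes where: with your fingertips push its swivelling lid by the little knob until it is fully open. Then point for two seconds at the shortest of the four spice jars on the oak board (the salt), and after that for two seconds down at the open mouth of the cellar, each time with the fingertips about three centimetres above it and without contact; leave the lid open. Lift and shift nothing, point at no other jar, and do not touch the jars, the board or the things standing around.

Things in the scene. Friction and masses are not known exactly. Their poses are not given: they have to be found in the camera images.
- salt_cellar: Loose round dark-timber salt cellar, 91 mm in diameter, 66 mm tall, 0.55 to 0.85 kg. Origin: centre of its underside, z up. Its rim is 46 mm up; a flat round lid of the same diameter lies on it from 46 to 58 mm and swivels level about an upright pin 39 mm from the centre on the +x side. A pale knob, 11 mm wide, stands on the lid opposite the pin. Pushed hard, the cellar slides: 30 mm at most.
- salt_cellar_lid (a joint): Angle of the cellar's lid: 0 closed, grows as it swivels open, 2.27 at its stop (fully open). From above it opens counter-clockwise about the pin: with the pin seen on the far side, the knob first goes to the right, then round and away. It turns against about 0.03 N m (about 0.5 N at the knob), stays where it is left, and may start a little ajar (up to 0.3).
- lid_knob (a point): Centre of the lid's ball knob, 61 mm above the worktop (3 mm above the lid's upper face, the knob's top at 66 mm), 72 mm from the pin; it moves with the lid, on a circle round the pin.
- lid_pin (a point): The pin's axis at the height of the lid's upper face (58 mm above the worktop): the lid turns about the upright line through this point.
- cellar_mouth (a point): Centre of the cellar's round mouth, level with the body's rim (46 mm above the worktop), on the cellar's axis. With the lid fully open it lies bare; the opened lid then lies beside it, nearest edge 25 mm away, upper face 12 mm higher.
- salt_jar: The jar to point at: the shortest and slimmest of the four spice jars, glass with white salt; 42 mm in diameter, 70 mm tall with its round timber lid, standing on the oak board. Origin: centre of its underside, z up. Not to be touched.
- brown_jar: Glass spice jar with brown powder; 47 mm in diameter, 88 mm tall with its round timber lid, standing on the oak board. Origin: centre of its underside, z up. Not to be touched.
- red_jar: Glass spice jar with red powder; 47 mm in diameter, 88 mm tall with its round timber lid, standing on the oak board. Origin: centre of its underside, z up. Not to be touched.
- tall_jar: The tallest glass spice jar, green herbs, darker lid; 52 mm in diameter, 105 mm tall with its round timber lid, standing on the oak board. Origin: centre of its underside, z up. Not to be touched.
- oak_board: Oak cutting board lying on the worktop on the robot's left, 235 x 340 x 20 mm, does not move. Origin: centre of its underside; long side along its y. The four spice jars stand on it in a row along y (85 mm apart, give or take 15 mm, in any order), about 50 mm from its middle line on the +x side; their undersides are 20 mm above the worktop.
- pepper_mill: Dark timber pepper mill, 58 mm wide, 160 mm tall, behind the cellar. A bystander: leave it alone. Origin: centre of its underside.
- honey: Honey jar, 71 mm wide, 110 mm tall, on the worktop beyond the jars and the cellar. A bystander: leave it alone. Origin: centre of its underside.
- mug: Pale mug, 83 x 117 mm with its handle, 94 mm tall, standing to the right beyond the cellar, near the canisters. A bystander: leave it alone. Origin: centre of its underside.
- lemon: Lemon, 82 x 54 x 50 mm, lying on the near half of the board. A bystander: leave it alone. Origin: centre of its underside.
- peeler: Yellow peeler, 170 x 25 x 18 mm, lying on the near half of the board. A bystander: leave it alone. Origin: centre of its underside.
- measure: Small brass measuring spoon, 96 x 30 x 15 mm, lying on the worktop near the robot. A bystander: leave it alone. Origin: centre of its underside.
There are look-alikes about, which are no part of the job. What is shaped like the salt_cellar but pink or yellow is not meant.

How it is judged (in metres and radians):
On the way, in this order (a step that is already met when the one before it is completed fails the run):
1. the cellar's lid is swung fully open (value of joint salt_cellar_lid above 2.1 rad), for 0.2 s.
2. the fingertips dwell just above the shortest jar (value of joint salt_cellar_lid above 2.1 rad and horizontal distance between the grasp point and salt_jar below 0.03 m and z of the grasp point in the frame of salt_jar between 0.082 and 0.16 m), for 1.5 s.
3. the fingertips dwell just above the open mouth of the cellar (value of joint salt_cellar_lid above 2.1 rad and horizontal distance between the grasp point and cellar_mouth below 0.03 m and z of the grasp point in the frame of cellar_mouth between 0.012 and 0.09 m and contact force between each of the arm, the fingers and salt_cellar below 0.2 N), for 1.5 s.
At the end, for the whole second after the job is handed in: The lid is open beyond 2.1 rad and at rest; the cellar stands upright and at rest within 30 mm of where it stood, the four jars within 8 mm and the other things within 30 mm of their places (value of joint salt_cellar_lid above 2.1 rad and velocity of joint salt_cellar_lid between -0.1 and 0.1 rad/s and angle between salt_cellar's own z axis and vertical below 0.1 rad and distance of each of salt_cellar, pepper_mill, honey, lemon, measure from where it was at the start of the episode below 0.03 m and linear speed of salt_cellar below 0.02 m/s and distance of each of salt_jar, brown_jar, red_jar, tall_jar from where it was at the start of the episode below 0.008 m); the robot touches nothing.
It fails at once if a spice jar is touched (contact force between any of the arm, the fingers and salt_jar above 0.3 N or contact force between any of the arm, the fingers and brown_jar above 0.3 N or contact force between any of the arm, the fingers and red_jar above 0.3 N or contact force between any of the arm, the fingers and tall_jar above 0.3 N).
It fails at once if a wrong jar is pointed at: the grasp point within 25 mm of its axis and within 65 mm above its lid ((horizontal distance between the grasp point and brown_jar below 0.025 m and z of the grasp point in the frame of brown_jar between 0.088 and 0.153 m) or (horizontal distance between the grasp point and red_jar below 0.025 m and z of the grasp point in the frame of red_jar between 0.088 and 0.153 m) or (horizontal distance between the grasp point and tall_jar below 0.025 m and z of the grasp point in the frame of tall_jar between 0.105 and 0.17 m)).
It fails at once if the cellar is lifted, tipped or shoved more than 30 mm (height (world z) of salt_cellar above 0.012 m or angle between salt_cellar's own z axis and vertical above 0.2 rad or distance of salt_cellar from where it was at the start of the episode above 0.03 m).
It fails at once if a bystander or the board is touched (contact force between any of the arm, the fingers and pepper_mill above 0.5 N or contact force between any of the arm, the fingers and honey above 0.5 N or contact force between any of the arm, the fingers and lemon above 0.5 N or contact force between any of the arm, the fingers and measure above 0.5 N or contact force between any of the arm, the fingers and mug above 0.5 N or contact force between any of the arm, the fingers and peeler above 0.5 N or contact force between any of the arm, the fingers and oak_board above 0.5 N).
It also fails if it takes over 69 s, if anything falls off the work surface, if the arm or the gripper's body presses on something with over 40 N, if the wrist force passes 120 N, or if a joint passes its speed limit or range.

ROBOT

A 6-joint arm with a two-finger parallel gripper is mounted at the origin on a cart in front of the work surface, level with it; the furniture and walls round the work are solid. World frame = base frame: x ahead of the robot, y to its left, z up, the work surface at z = 0. Lengths are in mm, angles in rad, forces in N, time in s.
With the tool pointing down it reaches from about 350 to 975 mm from the base axis. Payload 7.1 kg.
Tool frame: the origin (TCP) lies at the centre of the arm's flange, where the gripper is bolted on; the fingertips stand 182 mm ahead of it and the grasp point (between the pads) lies 163 mm ahead of it; z points along the fingers, y is the line along which they close (so a half turn about z gives the same grasp; the last joint's range is limited). The gripper opens to 88 mm and grips with 3 to 60 N. Pads are 20 mm wide; open, the fingers measure 115 mm over their backs; the gripper's body (75 mm by 178 mm) begins 61 mm behind the grasp point.
Start: joints at [-1.252, 0.423, 1.63, -0, 1.089, -0.019], TCP at [207.15, -589.657, 404.675] pointing down, gripper open.
Joint ranges: [-3, 3], [-0.9, 2.11], [0.09, 2.58], [-1.31, 4.45], [0.11, 2.69], [-2.54, 2.54]. Speed limits (rad/s): [2.39, 2.39, 3.01, 3.14, 3.14, 3.14].

INTERFACE

Orientations are given as a rotation vector (axis times angle).
In Python, from workcell import readout, get_image, ctrl gives the robot as it stands.
- The arm moves only by the tool step_arm, never from a script. Its argument "targets" is a list that holds one entry, the list of rows, each a list of 7 numbers: the shift along the world's x, y, z as a fraction of full scale, then the turn, a rotation vector about the world's x, y, z as a fraction of full scale, then the opening, from 0 (shut) to 1 (fully open). In form: [[[dx, dy, dz, wx, wy, wz, claw], ...]]. A call has exactly 5 rows; each row shifts and turns the commanded pose from where the row before left it; what a row does not reach is not made up. Full scale, the value 1, is 0.05 m for a shift and 4 degrees for a turn. A row lasts 1/8 s, in which the tool goes at most 62.5 mm and 10.7 degrees, less where a joint would pass 70% of its speed; a pose out of reach is approached as far as the arm can. A call with a number of a shift or a turn outside -1 to 1 is refused whole. A call with a gripper value outside its range is refused whole. The fingers move at their own pace and stop on an object; the grip force is fixed at half the most. Time passes only in rows, so rows that do not move let the fingers close, or fill a call up. It gives the time, the measured TCP pose, the force, the opening and the grip force at its end, in the units of the state.
- readout.get_obs(): the state, without advancing time (a new reading comes with each control period).
- get_image(name): name is "scene" or "top" or "wrist"; returns a dict with "pixels" (384x512x3 uint8, red, green, blue), "intrinsics" (3x3 intrinsics, pixels), "extrinsics" (4x4, takes a point from world to camera coordinates). Camera axes: x right, y down, z forward; pixel columns grow to the right and rows downward; lengths in mm; the calibration is good to about 2 mm. A picture is of the moment at which its call begins. There is no depth.
- ctrl.close_job(): hands the job in; it is judged then, once.
The state is a dict: "t": time; "qpos": joint angles; "qvel": joint speeds; "joint_torque": joint torques, N m; "ee_pos": TCP position; "orientation": TCP orientation; "ft_force": force on the tool from outside, world axes, zero at the start; "moment": the same for the moment, N m; "width": finger opening in mm; "grasp_force": force on a finger pad.
Only numpy, scipy, OpenCV 4.12 (cv2) and the standard library are available. Lean on these libraries where they do the work, as an engineer would, in place of code of your own. Each camera call takes 0.05 s, during which the arm holds its last target. There are 200 camera calls.

## Working session

There is one attempt and no reset: what is moved stays moved. The work goes in short steps, Python scripts to look and compute and a tool call to move; the robot and the scene stay as the last step left them, time stands still between calls to the robot, and variables do not carry over. Pictures are saved under pics/ and viewed, at most 10 in all, crops included, and the job is handed in when it is done.

Besides the shell and the picture viewer there is one more tool, called in YAML: its name, and indented under it one key for each argument. step_arm: Moves the arm, as the interface text tells. Shift numbers are shares of 0.05 m and turn numbers shares of 4 degrees, none past 1 either way. Its arguments: {"type":"object","properties":{"targets":{"type":"array"}},"required":["targets"]}

```bash
mkdir -p pics
cat > h.py <<'E'
import numpy as np, cv2, pickle
from workcell import readout, get_image, ctrl
def snap(n,f):
    d=get_image(n); cv2.imwrite(f'pics/{f}.png',d['pixels'][:,:,::-1]); pickle.dump(d,open(f'pics/{f}.pkl','wb')); return d
def ray(d,u,v,z):
    K=np.array(d['intrinsics']);E=np.array(d['extrinsics']);R,t=E[:3,:3],E[:3,3]
    c=-R.T@t; r=R.T@np.linalg.solve(K,[u,v,1.]); return c+r*(z-c[2])/r[2]
def proj(d,p):
    K=np.array(d['intrinsics']);E=np.array(d['extrinsics']); q=K@(E[:3,:3]@np.array(p)+E[:3,3]); return q[:2]/q[2]
E
python3 - <<'E'
from h import *
a=snap('top','top0');b=snap('scene','scene0')
for d in(a,b):
    E=np.array(d['extrinsics']);print((-E[:3,:3].T@E[:3,3]).round(), np.array(d['intrinsics']).round(1).tolist())
o=readout.get_obs();print(o)
E
```

```text
[ 359.  -49. 1291.] [[444.0, 0.0, 252.1], [0.0, 444.0, 189.7], [0.0, 0.0, 1.0]]
[-146.  768.  647.] [[376.0, 0.0, 253.1], [0.0, 376.0, 190.4], [0.0, 0.0, 1.0]]
{'t': 0.1, 'qpos': array([-1.25201579e+00,  4.23768439e-01,  1.63060129e+00,  5.26977312e-06,
        1.08856388e+00, -1.89752058e-02]), 'qvel': array([-5.61192127e-04, -2.35589161e-03, -1.74913305e-03,  9.14753174e-04,
        1.39610015e-03,  6.85446229e-05]), 'joint_torque': array([-8.33890772e-04, -5.45612025e+01, -2.74324876e+01,  6.45134551e-02,
        1.89060322e-02, -5.34204207e-05]), 'ee_pos': array([ 207.06941164, -589.44205816,  403.98157158]), 'orientation': array([-3.09559322e+00, -5.27800475e-01,  3.07189160e-04]), 'ft_force': array([ 0.67801738,  0.16072802, -0.40815923]), 'moment': array([ 0.0053157 ,  0.03494707, -0.02408375]), 'grasp_force': 0.0, 'width': 87.9610936668118}
```

View pics/top0.png

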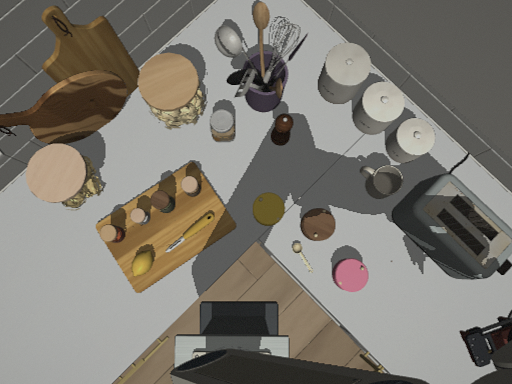

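View pics/scene0.png

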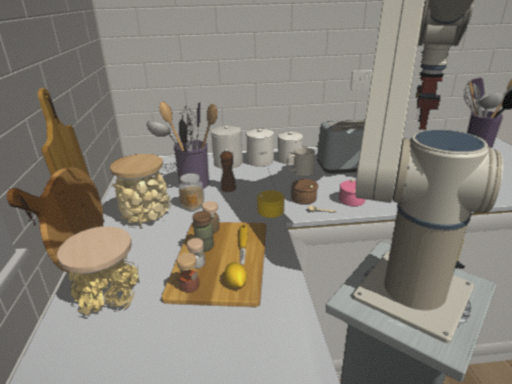

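The dark cellar is at top (318,224). Its look-alikes are yellow (268,208) and pink (351,275). The jars are at (112,234) red, (140,216) white, (163,202) tall and (190,186) brown. I'll check the choice in close crops.

Run:
```python
from h import *
a=pickle.load(open('pics/top0.pkl','rb'));b=pickle.load(open('pics/scene0.pkl','rb'))
def crop(d,x,y,w,h,s): return cv2.resize(d['pixels'][y:y+h,x:x+w,::-1],None,fx=s,fy=s,interpolation=cv2.INTER_CUBIC)
c1=crop(a,292,199,50,50,8);c2=crop(a,95,165,120,90,3.3333)
c3=crop(b,285,170,40,40,7.5);c4=crop(b,165,190,66,50*1,6)
out=np.zeros((600,800,3),np.uint8)
out[:400,:400]=c1;out[:300,400:800]=c2[:300,:400];out[300:600,400:796]=c4[:300,:396]
x=cv2.resize(c3,(200,200));out[400:600,:200]=x
cv2.imwrite('pics/c0.png',np.clip(out*1.6,0,255).astype(np.uint8))
P=lambda n,u,v,z:print(n,ray(a,u,v,z).round())
P('cell',318,224,58);P('yel',268,208,58);P('pink',351,275,58)
for n,u,v,z in[('red',112,234,108),('salt',140,216,90),('tall',163,202,125),('brown',190,186,108),('mill',284,122,160),('honey',223,120,110),('mug',385,180,94),('spoon',300,255,5),('lemon',142,263,45),('peel',190,232,30)]:P(n,u,v,z)
P('salt_s',0,0,0);print(ray(b,196,246,90).round(),proj(a,[0,0,0]),proj(b,[0,0,0]))
```

```text
cell [ 458. -238.   58.]
yel [501. -99.  58.]
pink [ 319. -326.   58.]
red [422. 317. 108.]
salt [472. 249.  90.]
tall [507. 182. 125.]
brown [553. 114. 108.]
mill [ 718. -136.  160.]
honey [738.  28. 110.]
mug [ 577. -418.   94.]
spoon [ 372. -193.    5.]
lemon [346. 249.  45.]
peel [434. 121.  30.]
salt_s [1158.  744.    0.]
[458. 271.  90.] [230.63231529 391.3653203 ] [412.99789494 291.91865982]
```

View pics/c0.png

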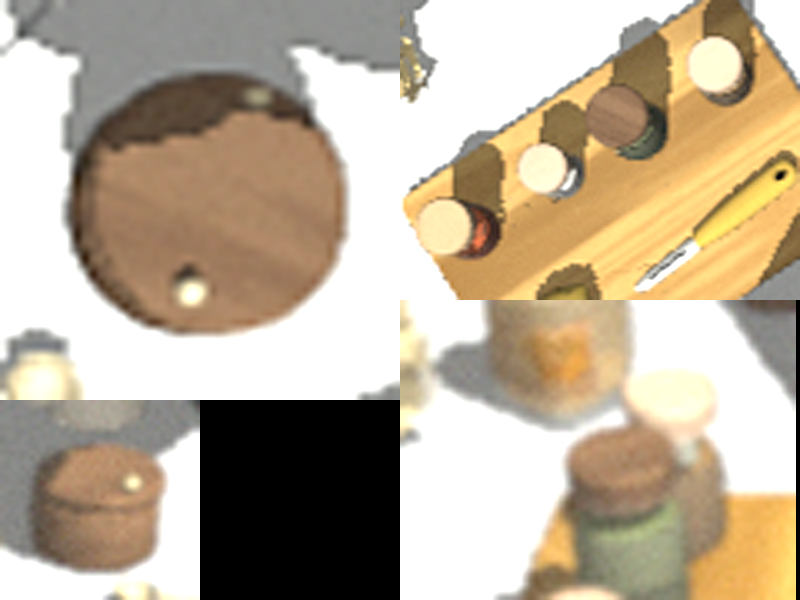

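The crop confirms the dark cellar with its pale knob at top (315.3,235.0) and pin at (324.2,211.2). The white-content jar with the small lid is at (137.5,215.0), the salt.

Run:
```python
from h import *
a=pickle.load(open('pics/top0.pkl','rb'));b=pickle.load(open('pics/scene0.pkl','rb'))
k=ray(a,315.3,235.0,61);p=ray(a,324.2,211.2,59);c=ray(a,292-.5+207/8,199-.5+202/8,55)
print('knob',k.round(1),'pin',p.round(1),'d',np.hypot(*(k-p)[:2]).round(1),'ang',np.degrees(np.arctan2(*(k-p)[1::-1])).round(1),'outline c',c.round(1))
print('knob scene',ray(b,285+132*.2-.5,170+(483-400)*.2-.5,61).round(1))
J={n:ray(a,u,v,z).round(1) for n,u,v,z in[('red',108.8,232.8,108),('salt',137.5,215,90),('tall',159.7,198.9,125),('brown',189.8,184.2,108)]}
print(J)
v=[J[n][:2] for n in J];print([np.linalg.norm(v[i+1]-v[i]).round() for i in range(3)])
q=readout.get_obs()
from scipy.spatial.transform import Rotation as R
print(R.from_rotvec(q['orientation']).as_matrix().round(3))
```

```text
knob [ 426.8 -229.7   61. ] pin [ 493.4 -255.7   59. ] d 71.4 ang 158.6 outline c [ 458.5 -236.8   55. ]
knob scene [ 428.7 -230.2   61. ]
{'red': array([425.2, 325.5, 108. ]), 'salt': array([475. , 256.3,  90. ]), 'tall': array([514.9, 190.8, 125. ]), 'brown': array([558. , 114.7, 108. ])}
[np.float64(85.0), np.float64(77.0), np.float64(87.0)]
[[ 0.944  0.331 -0.   ]
 [ 0.331 -0.944  0.001]
 [ 0.    -0.001 -1.   ]]
```

step_arm:
  targets:
    - [[0.4, 0.8, 0, 0, 0, -1, 0], [0.5, 0.8, 0, 0, 0, -1, 0], [0.5, 0.8, 0, 0, 0, -1, 0], [0.5, 0.8, 0, 0, 0, -1, 0], [0.5, 0.8, 0, 0, 0, -1, 0]]

```text
t: 0.72
ee_pos: [327.6, -388.2, 404.5]
orientation: [-3.141, 0.022, 0.0]
ft_force: [-0.1, -0.2, -2.0]
width: 41.6
grasp_force: 0.0
```

step_arm:
  targets:
    - [[0.5, 0.8, 0, 0, 0, -1, 0], [0.5, 0.8, 0, 0, 0, -1, 0], [0.5, 0.8, -0.3, 0, 0, -1, 0], [0.4, 0.7, -0.5, 0, 0, -1, 0], [0.3, 0.5, -0.6, 0, 0, -1, 0]]

```text
t: 1.35
ee_pos: [437.9, -208.2, 334.3]
orientation: [3.09, -0.565, 0.002]
ft_force: [0.3, -0.5, -0.6]
width: 0.6
grasp_force: 0.0
```

step_arm:
  targets:
    - [[0, 0.16, -0.4, 0, 0, -0.2, 0], [0, 0, -0.5, 0, 0, 0, 0], [0, 0, -0.5, 0, 0, 0, 0], [0, 0, -0.2, 0, 0, 0, 0], [0, 0, 0, 0, 0, 0, 0]]

```text
t: 1.98
ee_pos: [437.0, -201.6, 254.2]
orientation: [-3.086, 0.585, 0.002]
ft_force: [0.6, -0.0, 0.9]
width: 0.6
grasp_force: 0.0
```

Run:
```python
from h import *
w=snap('wrist','w1');b=snap('scene','s1');a=snap('top','t1')
def crop(d,x,y,w,h,W,H): return cv2.resize(d['pixels'][y:y+h,x:x+w,::-1],(W,H),interpolation=cv2.INTER_CUBIC)
out=np.zeros((600,800,3),np.uint8)
out[:300,:400]=crop(w,0,0,512,384,400,300);out[:300,400:]=crop(b,270,150,80,60,400,300);out[300:,:400]=crop(a,280,185,80,60,400,300)
cv2.imwrite('pics/c1.png',np.clip(out*1.4,0,255).astype(np.uint8))
k=[426.8,-229.7,61];p=[493.4,-255.7,58]
print(readout.get_obs()['ee_pos'],proj(w,k),proj(w,p))
```

```text
[ 437.46706354 -201.8792881   255.44594032] [295.53099675 226.36163199] [299.31177895 116.50756641]
```

View pics/c1.png

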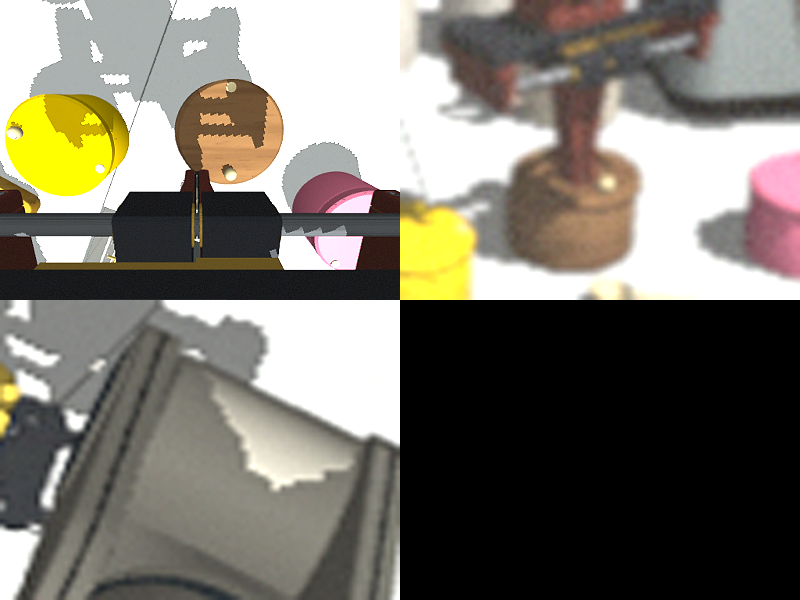

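step_arm:
  targets:
    - [[0, 0, -0.16, 0, 0, 0, 0], [0, 0, -0.08, 0, 0, 0, 0], [0, 0, -0.02, 0, 0, 0, 0], [0, 0, 0, 0, 0, 0, 0], [0, 0, 0, 0, 0, 0, 0]]

```text
t: 2.75
ee_pos: [437.2, -201.7, 241.7]
orientation: [-3.087, 0.585, -0.0]
ft_force: [-0.1, -1.0, 0.4]
width: 0.3
grasp_force: 0.0
```

```bash
cat > arc.py <<'E'
from h import *
# post-centre waypoints on a circle about the pin, as steps of 5 rows
import sys
P=np.array([494.5,-256.]);o=readout.get_obs();x=o['ee_pos'];v=x[:2]-P
print('ee',x.round(1),'F',o['ft_force'].round(1),'r',np.hypot(*v).round(1),'ang',(np.degrees(np.arctan2(v[1],v[0]))%360).round(1),'yaw_y',(2*np.degrees(np.arctan2(o['orientation'][1],o['orientation'][0]))-90)%360)
r=74.5;cur=x[:2]
a0=np.degrees(np.arctan2(v[1],v[0]))%360
for i in range(1,int(sys.argv[1])+1):
    a=np.radians(a0+4*i);n=P+r*np.array([np.cos(a),np.sin(a)]);print(i,((n-cur)/50).round(2),round(a0+4*i,1));cur=n
E
python3 arc.py 15
```

```text
ee [ 437.2 -201.7  241.7] F [-0.1 -1.   0.4] r 79.0 ang 136.5 yaw_y 248.55328519168938
1 [-0.   -0.14] 140.5
2 [-0.06 -0.08] 144.5
3 [-0.06 -0.09] 148.5
4 [-0.05 -0.09] 152.5
5 [-0.04 -0.09] 156.5
6 [-0.04 -0.1 ] 160.5
7 [-0.03 -0.1 ] 164.5
8 [-0.02 -0.1 ] 168.5
9 [-0.02 -0.1 ] 172.5
10 [-0.01 -0.1 ] 176.5
11 [-0.  -0.1] 180.5
12 [ 0.  -0.1] 184.5
13 [ 0.01 -0.1 ] 188.5
14 [ 0.02 -0.1 ] 192.5
15 [ 0.03 -0.1 ] 196.5
```

step_arm:
  targets:
    - [[0, -0.14, 0, 0, 0, 0, 0], [-0.06, -0.08, 0, 0, 0, 0.2, 0], [-0.06, -0.09, 0, 0, 0, 1, 0], [-0.05, -0.09, 0, 0, 0, 1, 0], [-0.04, -0.09, 0, 0, 0, 1, 0]]

```text
t: 3.38
ee_pos: [426.5, -226.6, 241.7]
orientation: [3.133, -0.233, 0.0]
ft_force: [-0.2, 0.2, 0.0]
width: 0.5
grasp_force: 0.3
```

step_arm:
  targets:
    - [[-0.04, -0.1, 0, 0, 0, 1, 0], [-0.03, -0.1, 0, 0, 0, 1, 0], [-0.02, -0.1, 0, 0, 0, 1, 0], [-0.02, -0.1, 0, 0, 0, 1, 0], [-0.01, -0.1, 0, 0, 0, 1, 0]]

```text
t: 4.0
ee_pos: [420.4, -251.6, 241.7]
orientation: [-3.126, -0.315, -0.0]
ft_force: [0.9, 0.5, 0.4]
width: 0.1
grasp_force: 0.3
```

```bash
python3 - <<'E'
from h import *
w=snap('wrist','w2');b=snap('scene','s2')
def crop(d,x,y,w,h,W,H): return cv2.resize(d['pixels'][y:y+h,x:x+w,::-1],(W,H),interpolation=cv2.INTER_CUBIC)
out=np.zeros((300,800,3),np.uint8)
out[:300,:400]=crop(w,0,0,512,384,400,300);out[:300,400:]=crop(b,270,150,80,60,400,300)
cv2.imwrite('pics/c2.png',np.clip(out*1.4,0,255).astype(np.uint8))
print(proj(w,[494.5,-256,58]))
E
python3 arc.py 25
```

```text
[283.84689812 117.30005756]
ee [ 420.5 -251.7  241.7] F [0.4 0.1 0.1] r 74.2 ang 176.7 yaw_y 281.3614910393554
1 [-0.01 -0.1 ] 180.7
2 [ 0.  -0.1] 184.7
3 [ 0.01 -0.1 ] 188.7
4 [ 0.02 -0.1 ] 192.7
5 [ 0.03 -0.1 ] 196.7
6 [ 0.03 -0.1 ] 200.7
7 [ 0.04 -0.1 ] 204.7
8 [ 0.05 -0.09] 208.7
9 [ 0.05 -0.09] 212.7
10 [ 0.06 -0.09] 216.7
11 [ 0.07 -0.08] 220.7
12 [ 0.07 -0.08] 224.7
13 [ 0.08 -0.07] 228.7
14 [ 0.08 -0.07] 232.7
15 [ 0.08 -0.06] 236.7
16 [ 0.09 -0.05] 240.7
17 [ 0.09 -0.05] 244.7
18 [ 0.1  -0.04] 248.7
19 [ 0.1  -0.03] 252.7
20 [ 0.1  -0.03] 256.7
21 [ 0.1  -0.02] 260.7
22 [ 0.1  -0.01] 264.7
23 [ 0.1  -0.01] 268.7
24 [0.1 0. ] 272.7
25 [0.1  0.01] 276.7
```

View pics/c2.png

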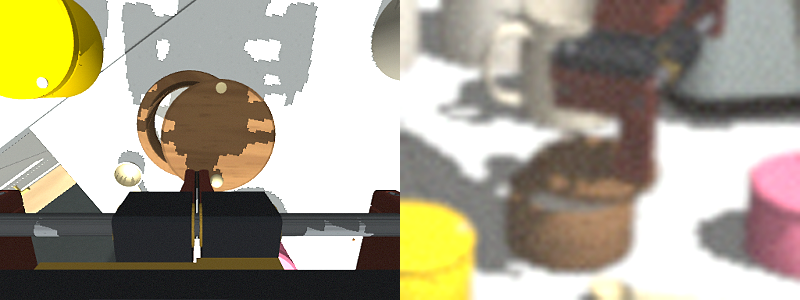

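The lid is swinging, with the knob at (217,182) against the fingers and the pin at (221,88) where predicted. I'll continue along the arc.

step_arm:
  targets:
    - [[-0.01, -0.1, 0, 0, 0, 1, 0], [0, -0.1, 0, 0, 0, 1, 0], [0.01, -0.1, 0, 0, 0, 1, 0], [0.02, -0.1, 0, 0, 0, 1, 0], [0.03, -0.1, 0, 0, 0, 1, 0]]

```text
t: 4.72
ee_pos: [422.9, -276.2, 241.6]
orientation: [-3.024, -0.85, 0.0]
ft_force: [-0.1, -0.5, -0.6]
width: 0.3
grasp_force: 0.3
```

step_arm:
  targets:
    - [[0.03, -0.1, 0, 0, 0, 1, 0], [0.04, -0.1, 0, 0, 0, 1, 0], [0.05, -0.09, 0, 0, 0, 1, 0], [0.05, -0.09, 0, 0, 0, 1, 0], [0.06, -0.09, 0, 0, 0, 1, 0]]

```text
t: 5.35
ee_pos: [434.4, -299.7, 241.6]
orientation: [-2.83, -1.362, 0.001]
ft_force: [0.6, 1.2, -0.4]
width: 0.4
grasp_force: 0.3
```

step_arm:
  targets:
    - [[0.07, -0.08, 0, 0, 0, 1, 0], [0.07, -0.08, 0, 0, 0, 1, 0], [0.08, -0.07, 0, 0, 0, 1, 0], [0.08, -0.07, 0, 0, 0, 1, 0], [0.08, -0.06, 0, 0, 0, 1, 0]]

```text
t: 5.98
ee_pos: [453.4, -317.7, 241.6]
orientation: [-2.551, -1.833, 0.001]
ft_force: [-0.1, -0.5, -0.9]
width: 0.3
grasp_force: 0.3
```

step_arm:
  targets:
    - [[0.09, -0.05, 0, 0, 0, 1, 0], [0.09, -0.05, 0, 0, 0, 1, 0], [0.1, -0.04, 0, 0, 0, 1, 0], [0.1, -0.03, 0, 0, 0, 1, 0], [0, 0, 0, 0, 0, 0, 0]]

```text
t: 6.6
ee_pos: [472.7, -326.2, 241.6]
orientation: [2.274, 2.168, -0.0]
ft_force: [-0.2, -0.4, -0.4]
width: 0.5
grasp_force: 0.0
```

```bash
python3 - <<'E'
from h import *
w=snap('wrist','w3');b=snap('scene','s3')
def crop(d,x,y,w,h,W,H): return cv2.resize(d['pixels'][y:y+h,x:x+w,::-1],(W,H),interpolation=cv2.INTER_CUBIC)
out=np.zeros((300,800,3),np.uint8)
out[:300,:400]=crop(w,0,0,512,384,400,300);out[:300,400:]=crop(b,270,150,80,60,400,300)
cv2.imwrite('pics/c3.png',np.clip(out*1.4,0,255).astype(np.uint8))
print(proj(w,[494.5,-256,58]))
E
python3 arc.py 8
```

```text
[282.76559703 116.522012  ]
ee [ 472.4 -326.1  241.6] F [0.3 1.1 1.1] r 73.5 ang 252.5 yaw_y 357.2326564974989
1 [ 0.09 -0.05] 256.5
2 [ 0.1  -0.02] 260.5
3 [ 0.1  -0.01] 264.5
4 [ 0.1  -0.01] 268.5
5 [0.1 0. ] 272.5
6 [0.1  0.01] 276.5
7 [0.1  0.02] 280.5
8 [0.1  0.02] 284.5
```

View pics/c3.png

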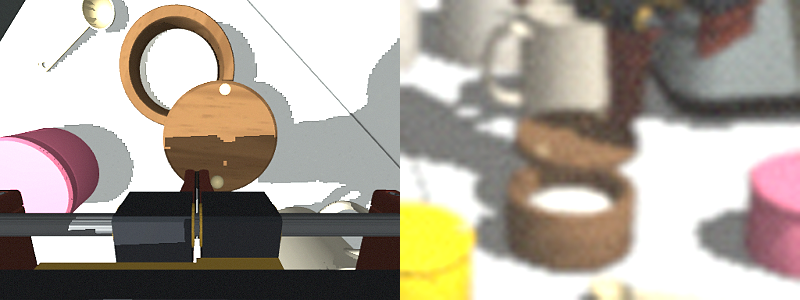

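Run:
```python
from h import *
w=pickle.load(open('pics/w3.pkl','rb'))
s=1.28
c=ray(w,177*s,64*s,46);p=ray(w,224.5*s,89*s,58);k=ray(w,217*s,182*s,61)
A=lambda v:np.degrees(np.arctan2(v[1],v[0]))%360
print('c',c,'p',p,'k',k,np.hypot(*(c-p)[:2]),np.hypot(*(k-p)[:2]),A(c-p),A(k-p),np.radians(A(k-p)-A(c-p)))
```

```text
c [ 462.64682716 -234.42672177   46.        ] p [ 497.15528447 -254.68866626   58.        ] k [ 489.70881413 -326.59359837   61.        ] 40.01724654330064 72.2894818179979 149.580299397503 264.08752890035186 1.998528172161502
```

Lid ≈2.0 rad; about 15° remain to the stop.

step_arm:
  targets:
    - [[0.09, -0.04, 0, 0, 0, 1, 0], [0.1, -0.02, 0, 0, 0, 1, 0], [0.1, -0.01, 0, 0, 0, 1, 0], [0.07, -0.01, 0, 0, 0, 0.7, 0], [0, 0, 0, 0, 0, 0, 0]]

```text
t: 7.32
ee_pos: [490.5, -330.1, 241.6]
orientation: [-1.976, -2.442, 0.0]
ft_force: [0.0, 0.2, 0.4]
width: 0.5
grasp_force: 0.0
```

```bash
python3 - <<'E'
from h import *
w=snap('wrist','w4')
cv2.imwrite('pics/c4.png',np.clip(w['pixels'][:,:,::-1]*1.4,0,255).astype(np.uint8))
E
python3 arc.py 2
```

```text
ee [ 490.5 -330.1  241.6] F [ 0.3 -0.1  0. ] r 74.2 ang 266.9 yaw_y 12.042205107027257
1 [ 0.1  -0.01] 270.9
2 [0.1  0.01] 274.9
```

View pics/c4.png

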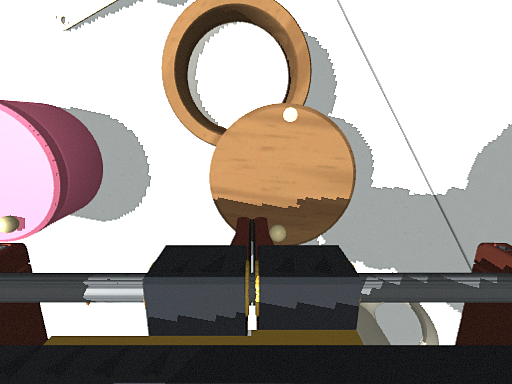

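Run:
```python
from h import *
w=pickle.load(open('pics/w4.pkl','rb'))
c=ray(w,237,69.5,46);p=ray(w,290.5,115,58);k=ray(w,278,233,61)
A=lambda v:np.degrees(np.arctan2(v[1],v[0]))%360
print('c',c,'p',p,'k',k,np.hypot(*(c-p)[:2]),np.hypot(*(k-p)[:2]),A(c-p),A(k-p),np.radians(A(k-p)-A(c-p)))
```

```text
c [ 462.00590025 -235.9682875    46.        ] p [ 497.69920177 -254.9779023    58.        ] k [ 507.12238304 -326.19733228   61.        ] 40.43979757714405 71.84012494538068 151.96103246924025 277.53713662880097 2.191716479411681
```

step_arm:
  targets:
    - [[0.06, 0, 0, 0, 0, 0.6, 0], [0.05, 0, 0, 0, 0, 0.5, 0], [0.04, 0, 0, 0, 0, 0.4, 0], [0, 0, 0, 0, 0, 0, 0], [0, 0, 0, 0, 0, 0, 0]]

```text
t: 8.0
ee_pos: [498.1, -330.1, 241.7]
orientation: [-1.844, -2.544, -0.0]
ft_force: [-0.3, -0.3, -0.2]
width: 0.6
grasp_force: 0.0
```

```bash
python3 - <<'E'
from h import *
w=snap('wrist','w5')
cv2.imwrite('pics/c5.png',np.clip(w['pixels'][:,:,::-1]*1.4,0,255).astype(np.uint8))
E
python3 arc.py 1
```

```text
ee [ 498.1 -330.1  241.7] F [ 0.5  0.1 -0.8] r 74.2 ang 272.8 yaw_y 18.12738944765124
1 [0.1 0. ] 276.8
```

View pics/c5.png

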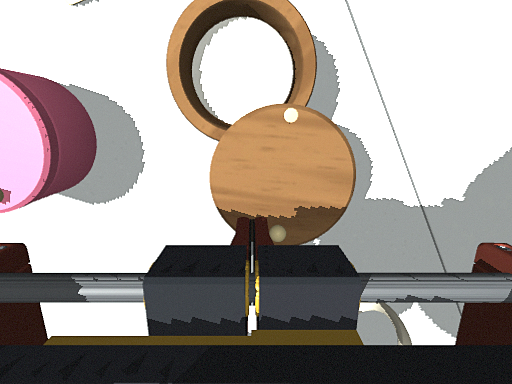

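step_arm:
  targets:
    - [[-0.2, -0.05, 0, 0, 0, 0, 0], [0, 0, 0.5, 0, 0, 0, 0], [0, 0, 1, 0, 0, 0, 0], [0, 0, 1, 0, 0, 0, 0], [0, 0, 1, 0, 0, 0, 0]]

```text
t: 8.68
ee_pos: [487.3, -332.6, 418.1]
orientation: [-1.843, -2.543, 0.0]
ft_force: [-0.5, -0.3, -0.6]
width: 0.3
grasp_force: 0.0
```

step_arm:
  targets:
    - [[0, 0.6, 0.2, 0, 0, 0, 0], [0, 0.8, 0, 0, 0, 0, 0], [0, 0.8, 0, 0, 0, 0, 0], [0, 0.8, 0, 0, 0, 0, 0], [0, 0.8, 0, 0, 0, 0, 0]]

```text
t: 9.3
ee_pos: [487.3, -141.7, 426.6]
orientation: [-1.844, -2.543, 0.0]
ft_force: [0.8, 0.3, 0.9]
width: 0.3
grasp_force: 0.0
```

step_arm:
  targets:
    - [[0, 0.8, 0, 0, 0, 0, 0], [0, 0.8, 0, 0, 0, 0, 0], [0, 0.8, 0, 0, 0, 0, 0], [0, 0.8, 0, 0, 0, 0, 0], [0, 0.8, 0, 0, 0, 0, 0]]

```text
t: 9.93
ee_pos: [487.5, 58.2, 426.6]
orientation: [1.844, 2.544, -0.0]
ft_force: [-0.5, -0.6, 0.6]
width: 0.3
grasp_force: 0.0
```

step_arm:
  targets:
    - [[0, 0.8, 0, 0, 0, 0, 0], [-0.1, 0.8, 0, 0, 0, 0, 0], [-0.1, 0.8, 0, 0, 0, 0, 0], [0, 0.6, 0, 0, 0, 0, 0], [0, 0, 0, 0, 0, 0, 0]]

```text
t: 10.55
ee_pos: [477.7, 208.3, 426.5]
orientation: [-1.84, -2.546, 0.0]
ft_force: [0.5, -0.5, -0.3]
width: 0.5
grasp_force: 0.0
```

Run:
```python
from h import *
t=snap('top','t6');w=snap('wrist','w6')
def crop(d,x,y,w,h,W,H): return cv2.resize(d['pixels'][y:y+h,x:x+w,::-1],(W,H),interpolation=cv2.INTER_CUBIC)
out=np.hstack([crop(w,0,0,512,384,400,300),crop(t,280,185,80,60,400,300)])
cv2.imwrite('pics/c6.png',np.clip(out*1.4,0,255).astype(np.uint8))
print(readout.get_obs()['ee_pos'],proj(w,[475,256.3,90]), proj(t,[462,-235.5,46]))
```

```text
[477.80965815 206.69900178 426.44379297] [262.69686081 139.20208058] [316.42329998 222.7410085 ]
```

View pics/c6.png

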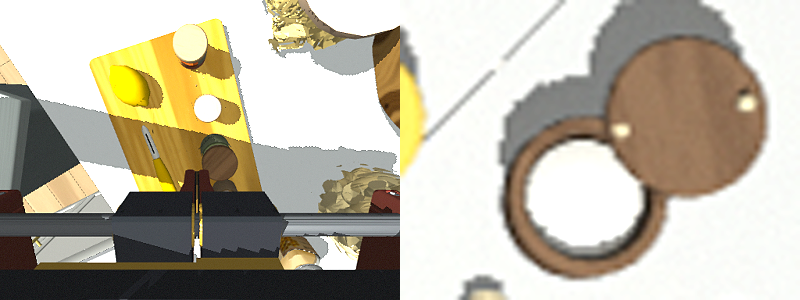

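Salt lid seen at (265,138) against the predicted (263,139). The top view gives a lid angle of about 2.26 rad, fully open. Next I point at the salt.

step_arm:
  targets:
    - [[-0.06, 0.7, 0, 0, 0, 0, 0], [0, 0.3, 0, 0, 0, 0, 0], [0, 0, -0.8, 0, 0, 0, 0], [0, 0, -0.9, 0, 0, 0, 0], [0, 0, -0.6, 0, 0, 0, 0]]

```text
t: 11.28
ee_pos: [474.8, 256.2, 309.9]
orientation: [-1.843, -2.543, 0.003]
ft_force: [-0.3, 0.3, 0.3]
width: 0.5
grasp_force: 0.0
```

step_arm:
  targets:
    - [[0, 0, -0.15, 0, 0, 0, 0], [0, 0, 0, 0, 0, 0, 0], [0, 0, 0, 0, 0, 0, 0], [0, 0, 0, 0, 0, 0, 0], [0, 0, 0, 0, 0, 0, 0]]

```text
t: 11.9
ee_pos: [475.3, 257.4, 304.9]
orientation: [1.843, 2.544, 0.002]
ft_force: [0.6, -0.6, -0.5]
width: 0.6
grasp_force: 0.0
```

step_arm:
  targets:
    - [[0, 0, 0, 0, 0, 0, 0], [0, 0, 0, 0, 0, 0, 0], [0, 0, 0, 0, 0, 0, 0], [0, 0, 0, 0, 0, 0, 0], [0, 0, 0, 0, 0, 0, 0]]

```text
t: 12.52
ee_pos: [475.2, 257.3, 304.1]
orientation: [-1.843, -2.544, 0.0]
ft_force: [0.0, -0.3, -0.6]
width: 0.2
grasp_force: 0.0
```

step_arm:
  targets:
    - [[0, 0, 0, 0, 0, 0, 0], [0, 0, 0, 0, 0, 0, 0], [0, 0, 0, 0, 0, 0, 0], [0, 0, 0, 0, 0, 0, 0], [0, 0, 0, 0, 0, 0, 0]]

```text
t: 13.15
ee_pos: [475.1, 257.3, 304.2]
orientation: [-1.843, -2.544, 0.0]
ft_force: [-0.6, -0.4, -0.5]
width: 0.5
grasp_force: 0.0
```

step_arm:
  targets:
    - [[0, 0, 0, 0, 0, 0, 0], [0, 0, 0, 0, 0, 0, 0], [0, 0, 0, 0, 0, 0, 0], [0, 0, 0, 0, 0, 0, 0], [0, 0, 0, 0, 0, 0, 0]]

```text
t: 13.78
ee_pos: [475.2, 257.4, 304.2]
orientation: [-1.843, -2.544, -0.0]
ft_force: [0.2, -0.5, -0.5]
width: 0.4
grasp_force: 0.0
```

step_arm:
  targets:
    - [[0, 0, 0.6, 0, 0, 0, 0], [0, 0, 1, 0, 0, 0, 0], [0, 0, 0.8, 0, 0, 0, 0], [0, -0.5, 0, 0, 0, 0, 0], [0, -0.8, 0, 0, 0, 0, 0]]

```text
t: 14.4
ee_pos: [475.1, 192.3, 425.0]
orientation: [1.84, 2.545, 0.003]
ft_force: [-0.1, -0.9, -0.1]
width: 0.3
grasp_force: 0.0
```

step_arm:
  targets:
    - [[0, -0.8, 0, 0, 0, 0, 0], [0, -0.8, 0, 0, 0, 0, 0], [0, -0.8, 0, 0, 0, 0, 0], [0, -0.8, 0, 0, 0, 0, 0], [0, -0.8, 0, 0, 0, 0, 0]]

```text
t: 15.02
ee_pos: [474.9, -8.9, 424.3]
orientation: [1.843, 2.544, 0.0]
ft_force: [-0.4, -0.0, 0.2]
width: 0.5
grasp_force: 0.0
```

step_arm:
  targets:
    - [[-0.1, -0.8, 0, 0, 0, 0, 0], [-0.1, -0.8, 0, 0, 0, 0, 0], [-0.1, -0.8, 0, 0, 0, 0, 0], [0, -0.8, 0, 0, 0, 0, 0], [0, -0.8, 0, 0, 0, 0, 0]]

```text
t: 15.65
ee_pos: [459.9, -209.0, 424.3]
orientation: [1.843, 2.544, 0.0]
ft_force: [0.5, 0.1, 0.5]
width: 0.8
grasp_force: 0.0
```

step_arm:
  targets:
    - [[0, -0.6, 0, 0, 0, 0, 0], [0, 0, 0, 0, 0, 0, 0], [0, 0, 0, 0, 0, 0, 0], [0, 0, 0, 0, 0, 0, 0], [0, 0, 0, 0, 0, 0, 0]]

```text
t: 16.27
ee_pos: [460.3, -236.8, 424.2]
orientation: [-1.842, -2.545, -0.0]
ft_force: [-0.2, -0.2, -0.7]
width: 0.5
grasp_force: 0.0
```

Down by 166 mm, then dwell.

step_arm:
  targets:
    - [[0, 0, -0.8, 0, 0, 0, 0], [0, 0, -1, 0, 0, 0, 0], [0, 0, -0.8, 0, 0, 0, 0], [0, 0, -0.5, 0, 0, 0, 0], [0, 0, -0.2, 0, 0, 0, 0]]

```text
t: 16.9
ee_pos: [459.9, -237.0, 257.9]
orientation: [-1.841, -2.543, 0.0]
ft_force: [0.1, -0.1, 0.4]
width: 0.7
grasp_force: 0.0
```

step_arm:
  targets:
    - [[0, 0, 0, 0, 0, 0, 0], [0, 0, 0, 0, 0, 0, 0], [0, 0, 0, 0, 0, 0, 0], [0, 0, 0, 0, 0, 0, 0], [0, 0, 0, 0, 0, 0, 0]]

```text
t: 17.52
ee_pos: [460.2, -237.7, 259.5]
orientation: [1.843, 2.544, 0.0]
ft_force: [-0.7, -0.5, -0.7]
width: 0.7
grasp_force: 0.0
```

step_arm:
  targets:
    - [[0, 0, 0, 0, 0, 0, 0], [0, 0, 0, 0, 0, 0, 0], [0, 0, 0, 0, 0, 0, 0], [0, 0, 0, 0, 0, 0, 0], [0, 0, 0, 0, 0, 0, 0]]

```text
t: 18.15
ee_pos: [460.2, -237.7, 259.1]
orientation: [-1.843, -2.544, 0.0]
ft_force: [1.1, -0.5, 0.1]
width: 0.7
grasp_force: 0.0
```

step_arm:
  targets:
    - [[0, 0, 0, 0, 0, 0, 0], [0, 0, 0, 0, 0, 0, 0], [0, 0, 0, 0, 0, 0, 0], [0, 0, 0, 0, 0, 0, 0], [0, 0, 0, 0, 0, 0, 0]]

```text
t: 18.77
ee_pos: [460.2, -237.6, 259.2]
orientation: [1.843, 2.544, 0.0]
ft_force: [-0.6, -0.3, -0.1]
width: 0.3
grasp_force: 0.0
```

step_arm:
  targets:
    - [[0, 0, 0, 0, 0, 0, 0], [0, 0, 0, 0, 0, 0, 0], [0, 0, 0, 0, 0, 0, 0], [0, 0, 0, 0, 0, 0, 0], [0, 0, 0, 0, 0, 0, 0]]

```text
t: 19.4
ee_pos: [460.1, -237.7, 259.2]
orientation: [-1.843, -2.544, 0.0]
ft_force: [0.6, 0.9, -0.6]
width: 0.5
grasp_force: 0.0
```

Run:
```python
from h import *
w=snap('wrist','w7');b=snap('scene','s7')
def crop(d,x,y,w,h,W,H): return cv2.resize(d['pixels'][y:y+h,x:x+w,::-1],(W,H),interpolation=cv2.INTER_CUBIC)
out=np.hstack([crop(w,0,0,512,384,400,300),crop(b,270,150,80,60,400,300)])
cv2.imwrite('pics/c7.png',np.clip(out*1.4,0,255).astype(np.uint8))
```

```text
(no output)
```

View pics/c7.png

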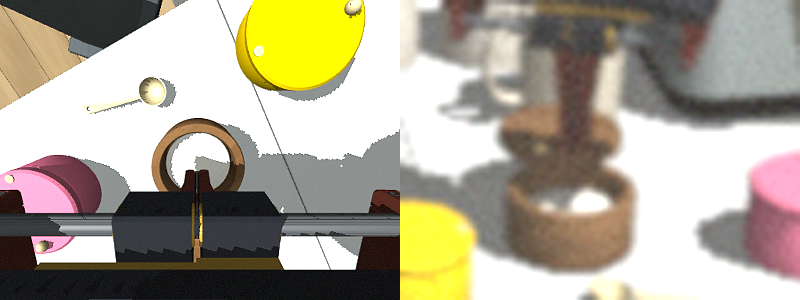

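The fingertips stand above the mouth, wrist (198,170), and the lid is open. I'll lift clear and hand in.

step_arm:
  targets:
    - [[0, 0, 0.6, 0, 0, 0, 0], [0, 0, 1, 0, 0, 0, 0], [0, 0, 0.6, 0, 0, 0, 0], [0, 0, 0, 0, 0, 0, 0], [0, 0, 0, 0, 0, 0, 0]]

```text
t: 20.12
ee_pos: [459.7, -237.4, 368.4]
orientation: [-1.842, -2.543, 0.0]
ft_force: [0.1, -0.2, -0.7]
width: 0.6
grasp_force: 0.0
```

```bash
python3 -c "
from h import *
print(ctrl.close_job())"
```

```text
the job is handed in; nothing more can be done
None
```

I pushed the lid fully open (about 2.26 rad by the camera), pointed for just over 2 s each at the salt jar and then the cellar's mouth, left the lid open and handed the job in at about 20 s; no verdict came back.

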